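# Find the full canister on the tilted rack and put it on the scale

### The arm

A 6-joint arm with a two-finger parallel gripper is mounted at the origin on the work surface. World frame = base frame: x ahead of the robot, y to its left, z up, the work surface at z = 0. Lengths are in m, angles in degrees, forces in N, time in s.
With the tool pointing down it reaches from about 0.4 to 0.825 m from the base axis. Payload 7 kg.
Tool frame: the origin (TCP) lies midway between the tips of the shut fingers; the grasp point (between the pads) lies 19 mm behind it (ctrl.grip_point_offset is the distance from the TCP to the grasp point, in m); x points along the fingers, y is the direction in which the jaws open and shut, and the axes are right-handed (so a half turn about x gives the same grasp; the last joint's range is limited). The gripper opens to 88 mm and grips with 3 to 60 N. Pads are 19 mm wide; open, the fingers measure 130 mm over their backs; the gripper's body (78 mm by 193 mm) begins 47 mm behind the grasp point.
Start: joints at [91.679, 20.546, 0.682, 0, -70.136, -16.507], TCP at [0.173, 0.652, 0.202] pointing down, gripper open.
Joint ranges: [-176.03, 176.03], [-82.01, 121.73], [-58.28, 71.71], [-173.87, 95.51], [-174.79, -0.11], [-173.66, 173.66]. Speed limits (degrees/s): [136.94, 136.94, 172.46, 180, 180, 180].

### API

Orientations are given as [roll, pitch, yaw] about the fixed x, y, z axes, in that order (R = Rz(yaw) Ry(pitch) Rx(roll)).
In Python, from plant import ctrl gives the robot as it stands.
- The arm moves only by the tool drive_tool, never from a script. Its argument "plan" is a list of rows, each a list of 3 entries, a list of its own where there are three numbers: the shift along the tool's x, y, z in m, then the turn, a rotation vector about the tool's x, y, z in degrees, then the opening, from 0 (shut) to 1 (fully open). In form: [[[dx, dy, dz], [wx, wy, wz], grip], ...]. A call has 1 to 20 rows; each row is the pose to reach, as a shift and turn from the pose measured when the call began, along the tool's axes at that moment; what a row does not reach only later rows make up. A row lasts 1/12 s, in which the tool goes at most 41.7 mm and 7.16 degrees, less where a joint would pass 70% of its speed; a pose out of reach is approached as far as the arm can. A call with a gripper value outside its range is refused whole. The fingers move at their own pace and stop on an object; the grip force is fixed at half the most. Time passes only in rows, so rows that repeat a pose let the fingers close. It gives the time, the measured TCP pose, the force and the opening at its end, in the units of the state.
- ctrl.get_obs(): the state, without advancing time (a new reading comes with each control period).
- ctrl.snapshot(name): name is "scene" or "top"; returns the picture (400x640x3 uint8, blue, green, red); there is no depth.
- ctrl.get_calibration(name): a dict with "fx", "fy", "cx", "cy" (pixels), "R" (3x3) and "t" (3): a world point X has camera coordinates R X + t. Camera axes: x right, y down, z forward; pixel columns grow to the right and rows downward; lengths in m; the calibration is good to about 2 mm. A picture is of the moment at which its call begins. get_calibration takes no time and is no camera call.
- ctrl.close_job(): hands the job in, once; it reports no verdict.
Trained networks look in the newest picture that a camera, given by its name, has taken for a name from the list of things; names that differ only in an ending like _2 or _b are one class to them, and where a whole thing is asked for, a point or a joint stands for the part that bears it (a point fixed in the world has none). Each returns a list of dicts, best first, with "confidence" (0 to 1); they miss things now and then, are a little off and sometimes report something else, mostly with a low value. They report only what shows in the picture. A call takes as long as a camera call. They do not tell look-alikes from the thing itself.
- ctrl.cut_out(camera, name): "pixels" (400x640 bool, what is visible of it) and "pixel" ([column, row] in pixels, amid what is visible of it).
- ctrl.landmark_of(camera, name): "pixel" ([column, row] in pixels: a listed point, or the origin of a listed thing).
The state is a dict: "clock": time; "joint_pos": joint angles; "qvel": joint speeds; "tau": joint torques, N m; "tool_pos": TCP position; "orientation": TCP orientation; "force": force on the tool from outside, world axes, zero at the start; "moment": the same for the moment, N m; "opening": finger opening in m.
Only numpy, scipy, OpenCV 4.12 (cv2) and the standard library are available. Lean on these libraries where they do the work, as an engineer would, in place of code of your own. Each camera call takes 0.05 s, during which the arm holds its last target. There are 200 camera calls.

### The job

One of the four look-alike canisters on the tilted display rack is full and clearly heavier; the others are empty. Lift them just a little, one at a time, to feel which is the full one, letting empty ones back down in their own bays (never carry an empty one away), then stand the full one upright in the middle of the scale's pan, setting it down gently, not dropping it. Do not shift or knock over the figurine, the bottle or the label roll, and let go at the end.

Things in the scene. Friction and masses are not known exactly. Their poses are not given: they have to be found in the camera images.
- can_a_mid (a point): one of four look-alike closed canisters, 152 mm tall: white round body 68 mm across (0-100 mm up), steel lid 72 mm across (100-112), square black grip block 28 x 28 mm (112-152), sides along its x and y. Point on its axis half-way up, 56 mm below the grip block's middle; z runs up the axis. Empty about 0.2 kg, full about 0.8 kg (each within 15 %); any of the four can be the full one
- can_b_mid (a point): one of four look-alike closed canisters, 152 mm tall: white round body 68 mm across (0-100 mm up), steel lid 72 mm across (100-112), square black grip block 28 x 28 mm (112-152), sides along its x and y. Point on its axis half-way up, 56 mm below the grip block's middle; z runs up the axis. Empty about 0.2 kg, full about 0.8 kg (each within 15 %); any of the four can be the full one
- can_c_mid (a point): one of four look-alike closed canisters, 152 mm tall: white round body 68 mm across (0-100 mm up), steel lid 72 mm across (100-112), square black grip block 28 x 28 mm (112-152), sides along its x and y. Point on its axis half-way up, 56 mm below the grip block's middle; z runs up the axis. Empty about 0.2 kg, full about 0.8 kg (each within 15 %); any of the four can be the full one
- can_d_mid (a point): one of four look-alike closed canisters, 152 mm tall: white round body 68 mm across (0-100 mm up), steel lid 72 mm across (100-112), square black grip block 28 x 28 mm (112-152), sides along its x and y. Point on its axis half-way up, 56 mm below the grip block's middle; z runs up the axis. Empty about 0.2 kg, full about 0.8 kg (each within 15 %); any of the four can be the full one
- rack: fixed display rack 366 mm wide (y), origin mid-underside on the counter, -x faces the robot. Canisters lean 26 deg, axis along (-0.438, 0, 0.899) here; their sloped shelf passes 50 mm above the origin. Four bays at y = -129, -43, 43, 129 mm, one canister each, ribs 28 mm high between. They rest on a front lip 40 mm high (along the lean), which bears part of the weight until lifted off it: draw out along the axis, over 45 mm
- rail (a point): middle of the red price rail of the rack, 30 mm tall, 380 mm long (rack's y), on two end posts. It overhangs the grip blocks: 85 mm behind the plane of the canister axes and 292 mm up the lean from the shelf (x = -52, z = 350 mm in the rack frame). An upright gripper does not fit under it: come in along the lean
- pan (a point): middle of the top of the scale's fixed flat steel pan, marked by a pale disc 92 mm across; 80 mm above the counter; the pan is 290 mm (x) by 250 mm (y). A post (30 x 60 mm) stands 175 mm along +x from here
- display (a point): middle of the keypad and display head on the scale's post, 300 mm wide (y), 130 mm tall, tilted; it spans 350 to 480 mm above the counter and 145 to 220 mm along +x from the pan's middle
- figurine_mid (a point): bystander: dark metal figurine with brass trim, 163 mm tall, foot 65 mm across, loose; point 80 mm up
- spray_mid (a point): bystander: blue plastic bottle with a white cap, 60 mm across, 170 mm tall, loose; point half-way up
- roll_mid (a point): bystander: roll of blank labels standing on its end, 84 mm across, 50 mm tall, loose; point half-way up
Mind the look-alikes: they are no part of the job. What is shaped like the part that bears can_c_mid but orange is not meant.

How it is judged:
By the outcome, as a careful person would: the job done as asked, in the order asked, and still so for the second after the job is handed in, with the robot touching nothing.
It also fails if it takes over 72 s, if anything falls off the work surface, if the arm or the gripper's body presses on something with over 40 N, if the wrist force passes 120 N, or if a joint passes its speed limit or range.

## Working session

There is one attempt and no reset: what is moved stays moved. The work goes in short steps, Python scripts to look and compute and a tool call to move; the robot and the scene stay as the last step left them, time stands still between calls to the robot, and variables do not carry over. Pictures are saved under pics/ and viewed, about 8 in all and at most 12, crops included, and the job is handed in when it is done.

Besides the shell and the picture viewer there is one more tool, called after "Request:" as name(argument=value, ...), one argument or row to a line, values as JSON. drive_tool: Moves the arm, as the interface text tells. Its arguments: {"type":"object","properties":{"plan":{"type":"array","items":{"type":"array"}}},"required":["plan"]}

```bash
ls; mkdir -p pics
python3 - <<'E'
from plant import ctrl
import cv2,numpy as np
print(ctrl.get_obs())
for c in ("scene","top"):
    im=ctrl.snapshot(c); cv2.imwrite(f"pics/{c}0.png",im)
    k=ctrl.get_calibration(c); print(c,k)
    for n in ["can_a_mid","rack","rail","pan","display","figurine_mid","spray_mid","roll_mid"]:
        print(n,[(np.round(d["pixel"],1).tolist(),round(d["confidence"],2)) for d in ctrl.landmark_of(c,n)])
E
```

```text
pics
{'clock': 0.0, 'joint_pos': array([ 9.16795527e+01,  2.05917753e+01,  6.35119238e-01, -1.91483432e-02,
       -7.01368086e+01, -1.65061932e+01]), 'qvel': array([ 0.01137535,  0.06135195,  0.04149675,  0.03615168, -0.01730869,
        0.09051311]), 'tau': array([-2.26601669e-04, -5.82713056e+01,  2.93053490e+01,  6.99742064e+00,
        6.96349656e-03, -1.38752503e-04]), 'tool_pos': array([0.17263758, 0.65201027, 0.20133217]), 'orientation': array([ 95.60627858,  89.9048171 , -99.2268828 ]), 'force': array([ 0.3032137 , -0.88257376, -0.32249864]), 'moment': array([-0.01632855, -0.01840314, -0.03669034]), 'opening': 0.08756389736987041}
scene {'fx': 403.6938873914401, 'fy': 403.6938873914401, 'cx': 320.6007983683355, 'cy': 203.77988273276182, 'R': array([[-0.87115096,  0.490985  , -0.00545272],
       [ 0.27524981,  0.47911733, -0.83347713],
       [-0.40661228, -0.72758526, -0.55252705]]), 't': array([0.4647061 , 0.06328707, 1.63896976])}
can_a_mid [([323.6, 255.4], 0.64)]
rack [([330.0, 314.2], 0.91), ([330.0, 273.5], 0.51)]
rail [([346.8, 220.5], 0.93)]
pan [([282.1, 217.0], 0.71)]
display [([221.6, 138.3], 0.6), ([331.8, 274.7], 0.5)]
figurine_mid [([313.4, 234.0], 0.85)]
spray_mid [([286.9, 171.8], 0.73), ([224.7, 138.8], 0.71)]
roll_mid [([382.3, 270.6], 0.68), ([344.5, 297.6], 0.43)]
top {'fx': 459.3979622796709, 'fy': 459.3979622796709, 'cx': 329.1278174611027, 'cy': 197.44102481463602, 'R': array([[-0.00126395, -0.99994712, -0.01020594],
       [-0.98474204,  0.0030206 , -0.17399423],
       [ 0.17401586,  0.0098303 , -0.98469378]]), 't': array([-0.01843237,  0.56810329,  1.89432642])}
can_a_mid [([303.6, 189.2], 0.8)]
rack [([272.9, 186.0], 0.7), ([237.3, 184.3], 0.31)]
rail [([261.0, 177.8], 0.83)]
pan [([384.7, 199.0], 0.85)]
display [([396.9, 131.1], 0.72)]
figurine_mid [([338.5, 203.5], 0.44)]
spray_mid [([456.1, 234.0], 0.52)]
roll_mid [([288.3, 239.3], 0.76), ([303.8, 190.4], 0.68)]
```

Run:
```python
import cv2
for c,(x,y,w,h) in {"scene":(120,80,360,260),"top":(170,80,320,220)}.items():
    im=cv2.imread(f"pics/{c}0.png")[y:y+h,x:x+w]
    s=800/w if h*800/w<=600 else 600/h
    cv2.imwrite(f"pics/{c}0c.png",cv2.resize(im,None,fx=s,fy=s,interpolation=cv2.INTER_CUBIC)); print(s)
```

```text
2.2222222222222223
2.5
```

View pics/scene0c.png

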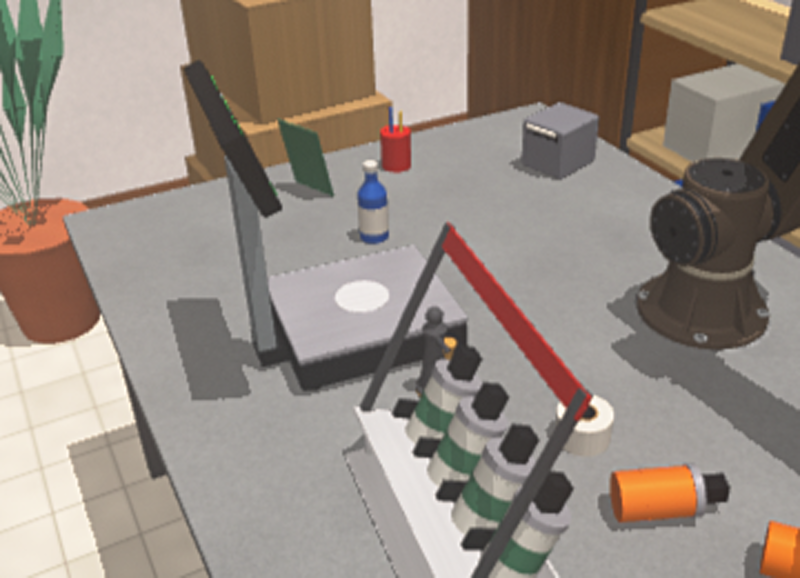

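View pics/top0c.png

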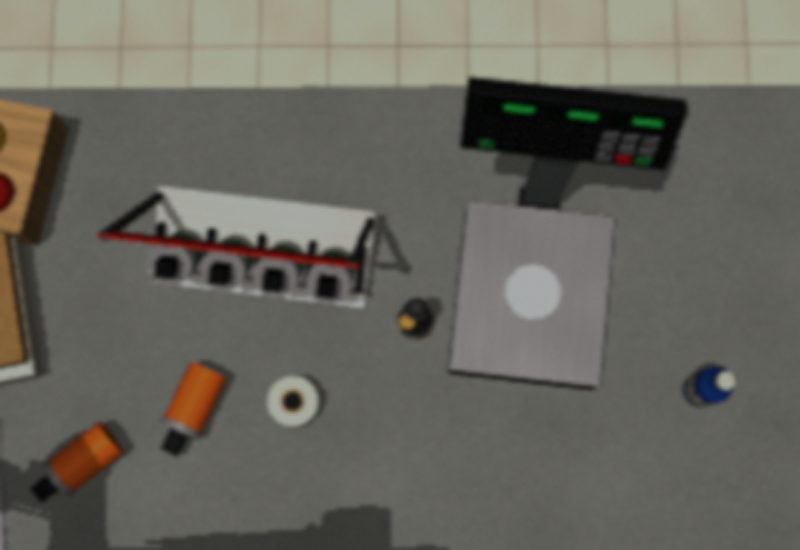

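Scene view: the rack's four white canisters have black grips at about (329,243), (340,260), (354,280) and (369,301). The orange look-alikes lie on the counter and are not in the rack. Top view: the grips are at about (237,187), (258,189), (280,192) and (301,195), the pan disc is at (383,197), and the figurine stands between rack and pan at (336,206). The rack is yawed by about -6°.

```bash
cat > h.py <<'E'
import numpy as np, cv2
from scipy.spatial.transform import Rotation as Ro
from scipy.optimize import least_squares
from plant import ctrl
K={c:ctrl.get_calibration(c) for c in ("scene","top")}
def proj(c,X):
    k=K[c]; p=np.atleast_2d(X)@np.array(k["R"]).T+k["t"]
    return np.c_[k["fx"]*p[:,0]/p[:,2]+k["cx"],k["fy"]*p[:,1]/p[:,2]+k["cy"]]
def tri(pix):  # {cam:pixel} -> point, residual px
    f=lambda X:np.concatenate([proj(c,X)[0]-p for c,p in pix.items()])
    r=least_squares(f,[.6,.1,.1]); return r.x,np.abs(r.fun).max()
def on_z(c,p,z):
    return least_squares(lambda q:proj(c,[q[0],q[1],z])[0]-p,[.6,.1]).x
def rel(pos,R,o=None):  # shift & rotvec in present tool axes
    o=o or ctrl.get_obs(); R0=Ro.from_euler("xyz",o["orientation"],degrees=True)
    return R0.inv().apply(np.array(pos)-o["tool_pos"]),(R0.inv()*R).as_rotvec(degrees=True)
E
python3 - <<'E'
from h import *
im={c:cv2.imread(f"pics/{c}0.png") for c in K}
seeds={"top":[(236.8,186.8),(258,189.2),(279.6,192),(301.2,194.8)],"scene":[(368.9,301.4),(353.6,279.8),(340.5,260),(329.3,242.9)]}
blob={}
for c in K:
    g=im[c].max(2); blob[c]=[]
    for (x,y) in seeds[c]:
        x0,y0=int(x)-9,int(y)-10
        m=np.zeros_like(g); m[y0:y0+21,x0:x0+19]=(g[y0:y0+21,x0:x0+19]<55)
        n,l,s,ce=cv2.connectedComponentsWithStats(m)
        i=np.argmin([np.hypot(*(ce[j]-(x,y))) if s[j,4]>15 else 99 for j in range(1,n)])+1
        blob[c].append(ce[i]); print(c,s[i],ce[i].round(1))
rail={}
for c in K:
    b,g,r=[im[c][...,i].astype(int) for i in range(3)]
    m=((r>90)&(g<70)&(b<70)).astype(np.uint8)
    m[:, :200]=0; m[:160 if c=="scene" else 140]=0
    n,l,s,ce=cv2.connectedComponentsWithStats(m); i=1+np.argmax(s[1:,4]); print(c,"rail",s[i],ce[i].round(1))
    ys,xs=np.nonzero(l==i); rail[c]=ce[i]
    for e in (xs.min(),xs.max()): print(e,ys[xs==e])
    d=((im[c].min(2)>190)).astype(np.uint8); n,l,s,ce=cv2.connectedComponentsWithStats(d)
    print([(s[j].tolist(),ce[j].round(1).tolist()) for j in range(1,n) if s[j,4]>60][:8])
# rack fit: x,y,yaw
mid=lambda u,y,up,beh=0:np.array([-.438*up+.899*beh,y,.05+.899*up+.438*beh])
def world(q,P):
    c,s=np.cos(q[2]),np.sin(q[2]); return np.asarray(P)@np.array([[c,-s,0],[s,c,0],[0,0,1]]).T+[q[0],q[1],0]
def hullc(c,q,y):
    P=[mid(0,y+a*.014,.132+b*.02,d*.014) for a in(-1,1) for b in(-1,1) for d in(-1,1)]
    M=cv2.moments(cv2.convexHull(proj(c,world(q,P)).astype(np.float32))); return np.array([M["m10"]/M["m00"],M["m01"]/M["m00"]])
Y=[.129,.043,-.043,-.129]
def f(q,cams=("scene","top")):
    r=[]
    for c in cams:
        for b,y in zip(blob[c],Y): r.append(hullc(c,q,y)-b)
        r.append(proj(c,world(q,[-.052,0,.350]))[0]-rail[c])
    return np.concatenate(r)
for cams in (("scene","top"),("scene",),("top",)):
    s=least_squares(lambda q:f(q,cams),[.6,.15,-.1],loss="soft_l1"); print(cams,s.x[:2].round(4),np.degrees(s.x[2]).round(2)); print(f(s.x,cams).reshape(-1,2).round(1).tolist())
E
```

```text
scene [361 299  16  11  34] [368.9 306.1]
scene [346 272  16  16  51] [352.6 281.7]
scene [333 258  15  10  34] [339.9 263.7]
scene [324 241  12  10  24] [330.7 246.6]
top [232 182  10   9  73] [236.5 186.5]
top [254 185   9   9  70] [257.9 189. ]
top [275 188   9   8  66] [279.1 191.6]
top [297 190   8   9  66] [300.5 194.1]
scene rail [319 182  63  81 877] [350.3 223.7]
319 [189 190 191 192]
381 [254]
[([288, 73, 23, 51, 481], [295.6, 92.7]), ([154, 85, 53, 85, 829], [187.4, 147.3]), ([302, 100, 28, 36, 244], [321.2, 123.2]), ([141, 105, 14, 44, 193], [146.8, 123.4]), ([117, 107, 14, 57, 124], [122.8, 134.7]), ([100, 166, 22, 17, 80], [112.2, 174.7]), ([0, 193, 185, 207, 29324], [83.5, 305.3]), ([270, 206, 25, 15, 298], [282.4, 213.1])]
top rail [619 140  21  19 253] [631.6 146.7]
619 [140]
639 [140 141 142 143 144 145 146 147 148 149 150 151 152 153 154 155 156 157
 158]
[]
('scene', 'top') [0.6365 0.2234] -4.89
[[-0.0, -3.5], [0.5, -0.6], [-0.8, -1.7], [-4.2, -1.6], [-4.4, -3.7], [-2.0, 0.7], [-2.1, -0.1], [-1.8, -0.9], [-1.7, -1.7], [-372.1, 31.9]]
('scene',) [0.6368 0.2326] -6.49
[[1.0, -0.3], [2.1, 2.1], [1.3, 0.5], [-1.5, 0.1], [-2.3, -1.6]]
('top',) [0.6364 0.214 ] -5.37
[[0.3, 0.4], [0.1, -0.2], [0.4, -0.8], [0.5, -1.4], [-369.6, 31.9]]
```

```bash
cat > fit.py <<'E'
from h import *
im={c:cv2.imread(f"pics/{c}0.png") for c in K}
seeds={"top":[(236.8,186.8),(258,189.2),(279.6,192),(301.2,194.8)],"scene":[(368.9,301.4),(353.6,279.8),(340.5,260),(329.3,242.9)]}
blob={};rail={}
for c in K:
    g=im[c].max(2); blob[c]=[]
    if c=="scene": print(g[234:256,318:342]); print(g[290:314,358:382])
    b,gg,r=[im[c][...,i].astype(int) for i in range(3)]
    m=((r>70)&(gg<.5*r)&(b<.5*r)).astype(np.uint8)
    if c=="top": m[:165]=0;m[200:]=0;m[:,340:]=0;m[:,:205]=0
    else: m[:170]=0;m[270:]=0;m[:,:310]=0;m[:,390:]=0
    n,l,s,ce=cv2.connectedComponentsWithStats(m); i=1+np.argmax(s[1:,4]); rail[c]=ce[i]; print(c,"rail",s[i],ce[i].round(1))
    for (x,y) in seeds[c]:
        th=55 if c=="top" else 70
        x0,y0=int(x)-9,int(y)-10
        m=np.zeros_like(g); m[y0:y0+21,x0:x0+19]=(g[y0:y0+21,x0:x0+19]<th)
        n,l,s,ce=cv2.connectedComponentsWithStats(m)
        i=1+np.argmax(s[1:,4]); blob[c].append(ce[i]); print(c,s[i],ce[i].round(1))
mid=lambda y,up,beh=0:np.array([-.438*up+.899*beh,y,.05+.899*up+.438*beh])
def world(q,P):
    c,s=np.cos(q[2]),np.sin(q[2]); return np.asarray(P)@np.array([[c,-s,0],[s,c,0],[0,0,1]]).T+[q[0],q[1],0]
def cen(c,P):
    M=cv2.moments(cv2.convexHull(proj(c,P).astype(np.float32))); return np.array([M["m10"]/M["m00"],M["m01"]/M["m00"]])
box=lambda q,y,up,hy,hu,hb,beh=0:world(q,[mid(y+a*hy,up+b*hu,beh+d*hb) for a in(-1,1) for b in(-1,1) for d in(-1,1)])
Y=[.129,.043,-.043,-.129]
def f(q,cams=("scene","top")):
    r=[]
    for c in cams:
        for b,y in zip(blob[c],Y): r.append(cen(c,box(q,y,.132,.014,.02,.014))-b)
        r.append(cen(c,box(q,0,.292,.19,.015,.003,.085))-rail[c])
    return np.concatenate(r)
if __name__=="__main__":
  for cams in (("scene","top"),("scene",),("top",)):
    s=least_squares(lambda q:f(q,cams),[.6,.2,-.1],loss="soft_l1"); print(cams,s.x[:2].round(4),np.degrees(s.x[2]).round(2)); print(f(s.x,cams).reshape(-1,2).round(1).tolist())
E
python3 fit.py
```

```text
[[ 85  98 192 238 239 242 247 131  61  56  53  61 129 164 167 166 164 162
  162 162 162 162 162 162]
 [ 74  87 123 189 239 244 205 100  56  58  56  59  98 141 147 162 164 163
  162 161 160 163 164 161]
 [ 69  78  89 118 158 176 130  67  53  59  60  57  66  88  89 107 157 162
  160 161 160 162 163 161]
 [ 73  94  84  93  91 123  82  54  56  56  62  60  60  59  55  63 121 156
  160 159 161 163 163 162]
 [ 72  92  85  96 116 112  67  55  58  56  60  62  61  60  58  56  78 121
  160 163 161 162 161 159]
 [ 69  82 115 128 134 103  63  55  57  58  58  59  61  61  60  58  56  82
  157 167 165 162 160 158]
 [ 69  75 122 138 134  85  57  56  57  57  58  58  60  59  59  59  56  61
  123 162 165 163 163 162]
 [106 109 131 146 125  70  55  58  56  57  59  57  57  55  56  57  55  49
   77 139 161 161 161 161]
 [167 166 172 173 108  60  55  57  58  58  58  58  56  56  58  56  53  51
   93 149 161 160 160 161]
 [179 179 181 159  84  55  57  57  58  57  57  57  57  56  57  54  52  63
  141 163 163 161 161 160]
 [175 176 177 116  61  54  57  58  57  57  57  58  57  56  56  53  53  96
  158 164 165 16
[... 3637 characters left out ...]
scene [345 272  17  17 197] [353.1 279.6]
scene [333 253  15  16 176] [340.1 260.2]
scene [322 232  14  19 175] [328.4 242.1]
top rail [210 173 103  15 248] [261.2 179.5]
top [232 182  10   9  73] [236.5 186.5]
top [254 185   9   9  70] [257.9 189. ]
top [275 188   9   8  66] [279.1 191.6]
top [297 190   8   9  66] [300.5 194.1]
('scene', 'top') [0.6323 0.2148] -6.37
[[-0.8, -0.9], [-0.6, -0.4], [-0.8, -0.1], [-1.0, 0.9], [1.2, 2.2], [-0.1, 0.8], [-0.3, 0.6], [-0.1, 0.4], [-0.1, 0.1], [0.3, 0.0]]
('scene',) [0.6316 0.2162] -6.06
[[-0.1, -0.8], [-0.1, -0.3], [-0.4, 0.0], [-0.8, 1.1], [1.8, 2.3]]
('top',) [0.6341 0.2161] -5.26
[[-0.3, 1.1], [-0.4, 0.4], [-0.1, -0.2], [-0.0, -0.9], [0.2, -0.4]]
```

```bash
cat >> fit.py <<'E'
def g2(q,tr=True):
    r=f(q).reshape(-1,2); r=np.delete(r,4,0); return r.ravel()
E
python3 - <<'E' | tail -22
from fit import *
s=least_squares(g2,[.63,.2,-.1],loss="soft_l1"); q=s.x
print("fit",q[:2].round(4),np.degrees(q[2]).round(2),g2(q).reshape(-1,2).round(1).tolist())
# free per-block
for i,y in enumerate(Y):
    def ff(d):
        B=box(q,y,.132,.014,.02,.014)+d
        return np.concatenate([cen(c,B)-blob[c][i] for c in K])
    r=least_squares(ff,[0,0,0]); print("block",y,(r.x*1e3).round(1),np.abs(r.fun).max().round(2),world(q,mid(y,.132)).round(4))
dc={}
for c,(x,y,w) in {"scene":(282,213,22),"top":(383,197,16)}.items():
    p=im[c][y-w:y+w,x-w:x+w].min(2); t,m=cv2.threshold(p,0,255,cv2.THRESH_OTSU)
    t=int((p.max()+np.median(p))/2); m=(p>t).astype(np.uint8)
    n,l,st,ce=cv2.connectedComponentsWithStats(m); i=1+np.argmax(st[1:,4]); dc[c]=ce[i]+(x-w,y-w); print(c,t,st[i],dc[c].round(1), on_z(c,dc[c],.08).round(4))
print("pan",tri(dc))
for n,p,z in (("fig foot/mid",(336,206),.1),("roll",(287,240),.05),("spray",(456,234),.16)): print(n,on_z("top",p,z).round(3))
# tool target orientation: x=(.438,0,-.899), y=+-rack y
o=ctrl.get_obs(); print(o["clock"],Ro.from_euler("xyz",o["orientation"],degrees=True).as_matrix().round(3))
E
```

```text
scene [345 272  17  17 197] [353.1 279.6]
scene [333 253  15  16 176] [340.1 260.2]
scene [322 232  14  19 175] [328.4 242.1]
top rail [210 173 103  15 248] [261.2 179.5]
top [232 182  10   9  73] [236.5 186.5]
top [254 185   9   9  70] [257.9 189. ]
top [275 188   9   8  66] [279.1 191.6]
top [297 190   8   9  66] [300.5 194.1]
fit [0.6319 0.2159] -6.07 [[-0.3, -0.9], [-0.2, -0.4], [-0.6, -0.0], [-0.9, 1.1], [-0.4, 1.1], [-0.5, 0.8], [-0.3, 0.4], [-0.2, 0.1], [0.1, 0.1]]
block 0.129 [ 2.4  1.6 -0.5] 0.73 [0.5881 0.3503 0.1687]
block 0.043 [ 0.5  0.8 -0. ] 0.7 [0.579  0.2647 0.1687]
block -0.043 [-0. -0. -0.] 0.6 [0.5699 0.1792 0.1687]
block -0.129 [-2.3 -0.2  2.8] 0.5 [0.5608 0.0937 0.1687]
scene 207 [ 11  15  24  14 262] [282.5 212.8] [ 0.5627 -0.2439]
top 145 [  5   5  22  22 376] [382.6 196.3] [ 0.567  -0.2427]
pan (array([ 0.5651035 , -0.24153289,  0.08256604]), np.float64(0.36368836544249916))
fig foot/mid [ 0.523 -0.048]
roll [0.388 0.156]
spray [ 0.401 -0.518]
0.9 [[ 0.    -0.256 -0.967]
 [-0.    -0.967  0.256]
 [-1.     0.    -0.   ]]
```

Run:
```python
import cv2,numpy as np
a=cv2.imread("pics/scene0.png")[180:400,240:640]; b=cv2.imread("pics/top0.png")[100:320,0:400]
cv2.imwrite("pics/v3.png",cv2.resize(np.vstack([a,b]),None,fx=1.36,fy=1.36,interpolation=cv2.INTER_CUBIC))
```

```text
(no output)
```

View pics/v3.png

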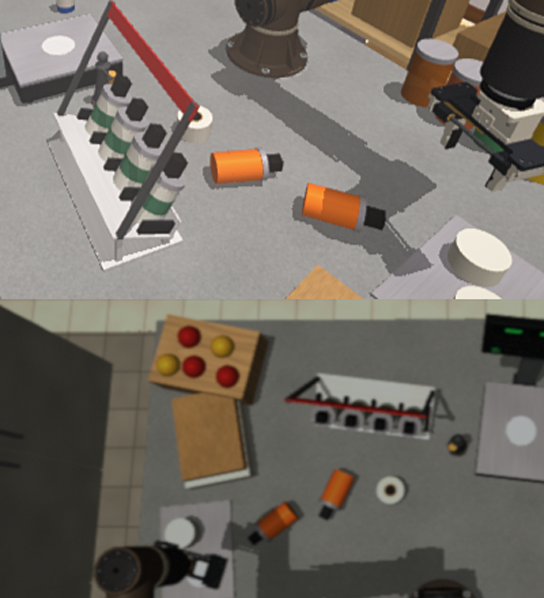

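The upper half of the view shows the rack from behind, with the rail overhanging and leaning posts at its ends; the orange decoys lie loose on the counter. The lower half shows that the crate and book to the rack's left are low and clear. The four white canisters in the rack at top pixels (237,187), (258,189), (280,192) and (301,194) are the ones meant, since they stand in bays. The orange ones at about (195,285) and (247,260) lie outside the rack and are decoys. This view also serves as the enlarged confirmation.

```bash
cat >> h.py <<'E'
Q=[.632,.2159,np.radians(-6.5)]; PAN=np.array([.565,-.2425,.08])
Rz=Ro.from_rotvec([0,0,Q[2]])
RT=Rz*Ro.from_matrix(np.array([[.4384,0,-.8988],[0,-1,0],[-.8988,0,-.4384]]).T)
def can(y,up,dy=0): # TCP position for axis height up
    return Rz.apply([-.4384*up,y+dy,.05+.8988*up])+[Q[0],Q[1],0]
def show(pos,R,o=None):
    d,w=rel(pos,R,o); print("shift",d.round(4).tolist(),"rot",w.round(2).tolist())
def st():
    o=ctrl.get_obs(); print("t",round(o["clock"],2),"pos",o["tool_pos"].round(4),"F",o["force"].round(2),"M",o["moment"].round(2),"open",round(o["opening"],4),"j",o["joint_pos"].round(1)); return o
E
python3 - <<'E'
from h import *
show(can(.129,.249),RT); show(can(.129,.119),RT); print(can(.129,.249))
E
```

```text
shift [-0.0715, 0.1927, -0.429] rot [-8.18, 25.95, -1.89]
shift [0.0453, 0.1844, -0.4854] rot [-8.18, 25.95, -1.89]
[0.53814332 0.35642821 0.2738012 ]
```

Request:
drive_tool(
  plan=[
    [[-0.04, 0, 0], [0, 0, 0], 0.7],
    [[-0.08, 0, 0], [0, 0, 0], 0.7],
    [[-0.12, 0, 0], [0, 0, 0], 0.7],
    [[-0.15, 0.02, -0.03], [0, 0, 0], 0.7],
    [[-0.16, 0.035, -0.065], [0, 3, 0], 0.7],
    [[-0.16, 0.05, -0.1], [-2, 7, -0.5], 0.7],
    [[-0.16, 0.065, -0.135], [-4, 12, -1], 0.7],
    [[-0.16, 0.08, -0.17], [-6, 18, -1.5], 0.7],
    [[-0.16, 0.095, -0.205], [-8, 24, -2], 0.7],
    [[-0.16, 0.11, -0.24], [-8.18, 25.95, -1.89], 0.7],
    [[-0.15, 0.125, -0.275], [-8.18, 25.95, -1.89], 0.7],
    [[-0.14, 0.14, -0.31], [-8.18, 25.95, -1.89], 0.7],
    [[-0.13, 0.155, -0.345], [-8.18, 25.95, -1.89], 0.7],
    [[-0.12, 0.17, -0.38], [-8.18, 25.95, -1.89], 0.7],
    [[-0.1, 0.185, -0.41], [-8.18, 25.95, -1.89], 0.7],
    [[-0.08, 0.1927, -0.425], [-8.18, 25.95, -1.89], 0.7],
    [[-0.0715, 0.1927, -0.429], [-8.18, 25.95, -1.89], 0.7],
    [[-0.0715, 0.1927, -0.429], [-8.18, 25.95, -1.89], 0.7],
    [[-0.0715, 0.1927, -0.429], [-8.18, 25.95, -1.89], 0.7],
  ],
)

```text
clock: 2.48
tool_pos: [0.5384, 0.3566, 0.2742]
orientation: [180.0, 64.0, -6.5]
force: [0.3, 0.4, 0.9]
opening: 0.0615
```

Run:
```python
from h import *
st(); show(can(.129,.249),RT); show(can(.129,.119),RT)
a=ctrl.snapshot("top"); b=ctrl.snapshot("scene"); print(ctrl.get_obs()["clock"])
cv2.imwrite("pics/v4.png",cv2.resize(np.hstack([a[130:260,180:330],b[150:280,290:440]]),None,fx=2.6,fy=2.6,interpolation=cv2.INTER_CUBIC))
```

```text
t 2.48 pos [0.5384 0.3566 0.2742] F [0.3  0.37 0.88] M [ 0.2   1.39 -0.02] open 0.0615 j [ 64.3   4.9 -27.2  31.2 -53.2   1.2]
shift [0.0003, 0.0002, 0.0004] rot [-0.01, -0.02, -0.02]
shift [0.1303, 0.0001, 0.0004] rot [-0.01, -0.02, -0.02]
2.5833
```

View pics/v4.png

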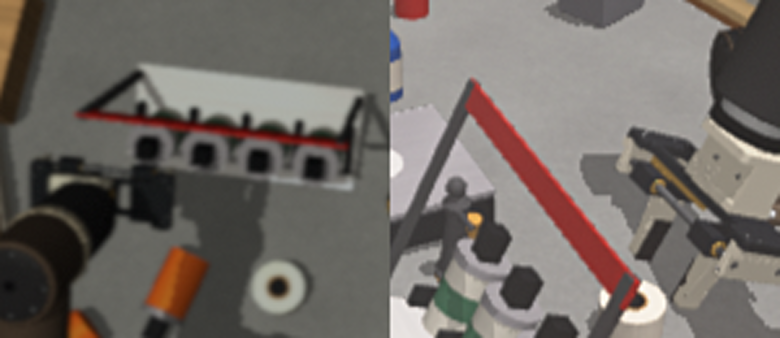

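Run:
```python
from h import *
P=can(.129,.249); a=RT.as_matrix()
for c,off in (("scene",np.array([290,150])),("top",np.array([180,130]))):
    pts={"tcp":P,"tipL":P+.031*a[:,1],"tipR":P-.031*a[:,1],"bodyback":P-.15*a[:,0],"block":can(.129,.132)}
    for n,X in pts.items():
        v=(proj(c,X)[0]-off)*2.6; print(c,n,(v+([390,0] if c=="scene" else [0,0])).round(0))
```

```text
scene tcp [646. 300.]
scene tipL [629. 280.]
scene tipR [663. 321.]
scene bodyback [721. 170.]
scene block [592. 392.]
top tcp [125. 170.]
top tipL [147. 172.]
top tipR [104. 167.]
top bodyback [ 95. 200.]
top block [146. 149.]
```

Run:
```python
from h import *
o=st()
P=o["tool_pos"]; a=Ro.from_euler("xyz",o["orientation"],degrees=True).as_matrix()
im=[]
for c,(x,y) in (("scene",(330,200)),("top",(190,130))):
    s=ctrl.snapshot(c)[y:y+110,x:x+80]; s=cv2.resize(s,None,fx=5,fy=5,interpolation=cv2.INTER_CUBIC)
    for X,col in ((P,(0,255,255)),(P+.031*a[:,1],(0,255,0)),(P-.031*a[:,1],(0,255,0)),(P-.019*a[:,0],(255,0,255))):
        v=(proj(c,X)[0]-(x,y)+.5)*5; cv2.drawMarker(s,tuple(int(i) for i in v),col,0,10,1)
    im.append(s)
cv2.imwrite("pics/v5.png",np.hstack(im))
```

```text
t 2.58 pos [0.5381 0.3579 0.2752] F [ 0.3  -0.49  0.8 ] M [ 0.14  1.43 -0.02] open 0.0616 j [ 64.4   4.8 -27.2  31.2 -53.2   1.2]
```

View pics/v5.png

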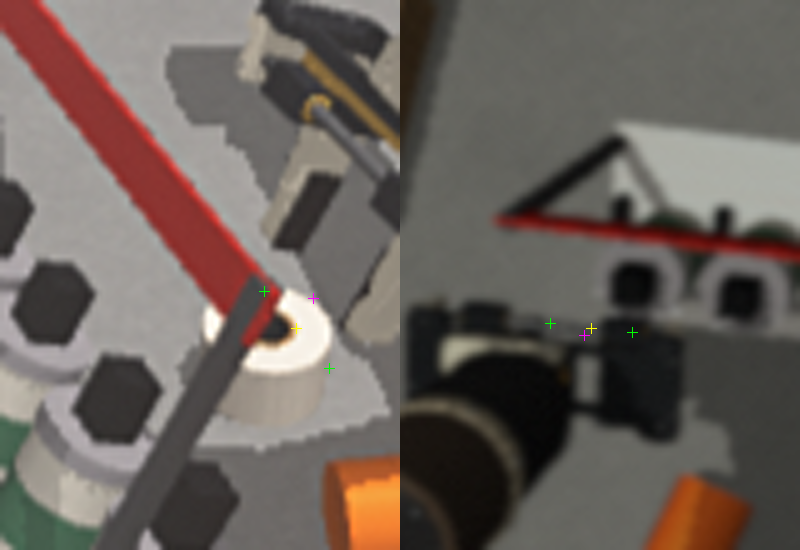

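The left half (scene) shows the open fingertips near crop (285,248) and (355,338). The projected TCP at (296,328) is about 25 mm further along the tool axis, so the open fingers appear to retract. I'll check this by closing to roughly the block's width.

Request:
drive_tool(
  plan=[
    [[0, 0, 0], [0, 0, 0], 0.33],
    [[0, 0, 0], [0, 0, 0], 0.33],
    [[0, 0, 0], [0, 0, 0], 0.33],
    [[0, 0, 0], [0, 0, 0], 0.33],
    [[0, 0, 0], [0, 0, 0], 0.33],
    [[0, 0, 0], [0, 0, 0], 0.33],
    [[0, 0, 0], [0, 0, 0], 0.33],
  ],
)

```text
clock: 3.27
tool_pos: [0.5379, 0.3579, 0.275]
orientation: [-179.8, 64.0, -6.2]
force: [-0.3, -0.5, -0.5]
opening: 0.0295
```

```bash
cat > look.py <<'E'
from h import *
import sys
def look(name,boxes,sc,half=.014,extra=()):
    o=st(); P=o["tool_pos"]; a=Ro.from_euler("xyz",o["orientation"],degrees=True).as_matrix(); im=[]
    for c,(x,y,w,h) in boxes:
        s=ctrl.snapshot(c)[y:y+h,x:x+w]; s=cv2.resize(s,None,fx=sc,fy=sc,interpolation=cv2.INTER_CUBIC)
        for X,col in [(P,(0,255,255)),(P+half*a[:,1],(0,255,0)),(P-half*a[:,1],(0,255,0)),(P-.019*a[:,0],(255,0,255))]+list(extra):
            v=(proj(c,X)[0]-(x,y)+.5)*sc; cv2.drawMarker(s,tuple(int(i) for i in v),col,0,10,1)
        im.append(s)
    cv2.imwrite(name,np.hstack(im))
E
python3 - <<'E'
from look import *
look("pics/v6.png",[("scene",(350,200,80,110)),("top",(190,130,80,110))],5)
E
```

```text
t 3.27 pos [0.5379 0.3579 0.275 ] F [-0.34 -0.53 -0.5 ] M [0.14 1.47 0.04] open 0.0295 j [ 64.4   4.8 -27.2  31.2 -53.1   1.2]
```

View pics/v6.png

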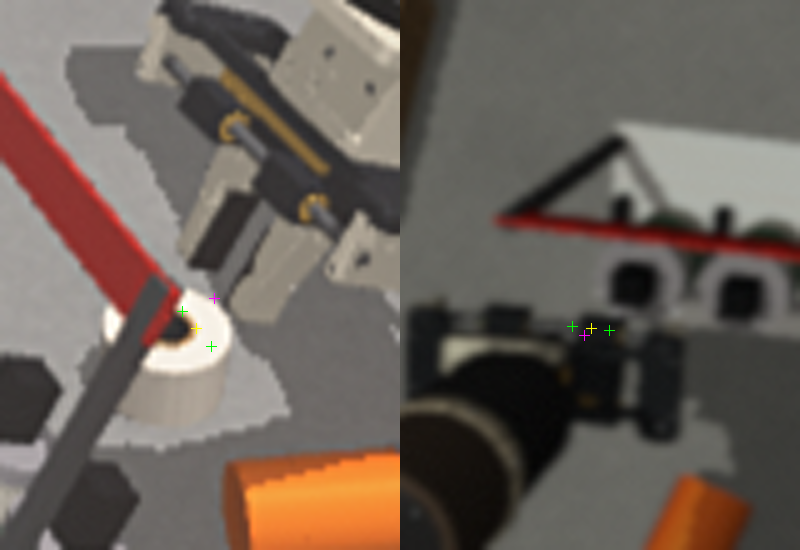

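Run:
```python
from h import *
P=np.array([.17264,.65201,.20133]); a=Ro.from_euler("xyz",[95.606,89.905,-99.227],degrees=True).as_matrix()
im=[]
for c,(x,y,w,h) in (("scene",(540,220,100,120)),("top",(40,240,100,120))):
    s=cv2.imread(f"pics/{c}0.png")[y:y+h,x:x+w]; s=cv2.resize(s,None,fx=4,fy=4,interpolation=cv2.INTER_CUBIC)
    for X,col in [(P,(0,255,255)),(P+.044*a[:,1],(0,255,0)),(P-.044*a[:,1],(0,255,0)),(P-.019*a[:,0],(255,0,255)),(P-.066*a[:,0],(255,0,0))]:
        v=(proj(c,X)[0]-(x,y)+.5)*4; print(c,v.round(0)); cv2.drawMarker(s,tuple(int(i) for i in v),col,0,10,1)
    im.append(s)
cv2.imwrite("pics/v7.png",np.hstack(im))
```

```text
scene [165. 357.]
scene [111. 305.]
scene [222. 412.]
scene [176. 335.]
scene [204. 279.]
top [445. 219.]
top [489. 231.]
top [401. 207.]
top [437. 220.]
top [416. 221.]
```

View pics/v7.png

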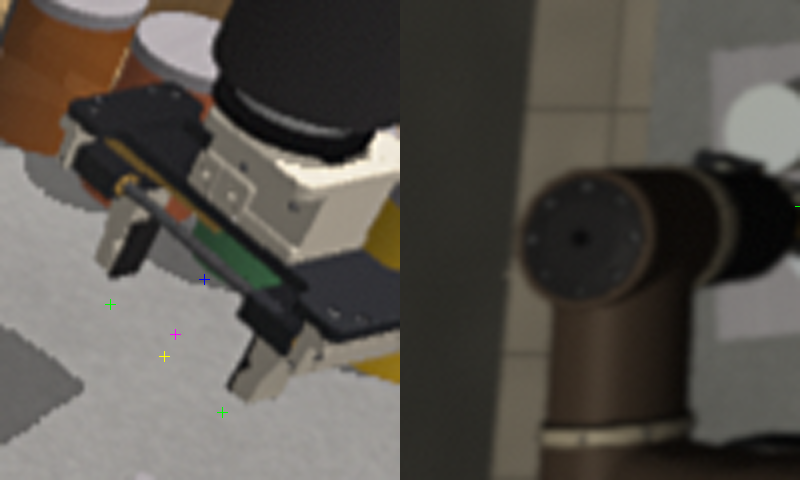

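Run:
```python
from h import *
print(ctrl.grip_point_offset); st(); show(can(.129,.249),RT); show(can(.129,.119),RT)
```

```text
0.0188
t 3.37 pos [0.5379 0.3578 0.275 ] F [ 0.04  0.01 -0.22] M [0.1  1.44 0.03] open 0.0292 j [ 64.4   4.8 -27.2  31.2 -53.1   1.2]
shift [0.0013, 0.0014, 0.0002] rot [0.03, -0.04, 0.12]
shift [0.1313, 0.0017, 0.0003] rot [0.03, -0.04, 0.12]
```

Request:
drive_tool(
  plan=[
    [[0.0, 0.0015, 0], [0, 0, 0], 0.7],
    [[0.0, 0.0015, 0], [0, 0, 0], 0.7],
    [[0.02, 0.0015, 0], [0, 0, 0], 0.7],
    [[0.04, 0.0015, 0], [0, 0, 0], 0.7],
    [[0.06, 0.0015, 0], [0, 0, 0], 0.7],
    [[0.08, 0.0015, 0], [0, 0, 0], 0.7],
    [[0.1, 0.0015, 0], [0, 0, 0], 0.7],
    [[0.115, 0.0015, 0], [0, 0, 0], 0.7],
    [[0.125, 0.0015, 0], [0, 0, 0], 0.7],
    [[0.131, 0.0015, 0], [0, 0, 0], 0.7],
    [[0.131, 0.0015, 0], [0, 0, 0], 0.7],
  ],
)

```text
clock: 4.28
tool_pos: [0.595, 0.3495, 0.1562]
orientation: [-180.0, 64.0, -6.4]
force: [1.2, 1.1, -0.0]
opening: 0.0612
```

Run:
```python
from look import *
look("pics/v8.png",[("scene",(310,220,100,120)),("top",(200,140,100,120))],4,half=.031)
```

```text
t 4.28 pos [0.595  0.3495 0.1562] F [ 1.2   1.14 -0.02] M [ 0.13  1.49 -0.04] open 0.0612 j [ 56.2  13.4 -35.5  41.6 -35.9  -5.9]
```

View pics/v8.png

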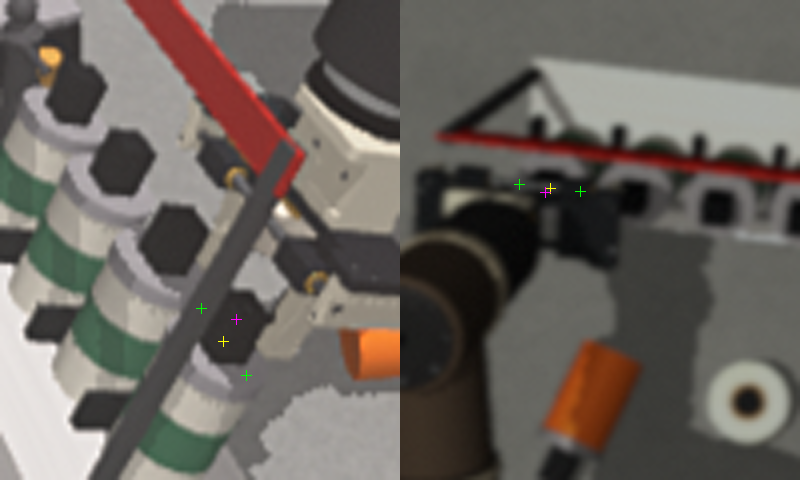

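The block is centred on the projected grasp point in the scene view at crop (235,325). The visible fingertip at crop (275,355) sits a bit higher than predicted. I'll continue down in small steps and watch the force.

Request:
drive_tool(
  plan=[
    [[0.002, 0, 0], [0, 0, 0], 0.7],
    [[0.004, 0, 0], [0, 0, 0], 0.7],
    [[0.004, 0, 0], [0, 0, 0], 0.7],
  ],
)

```text
clock: 4.63
tool_pos: [0.5968, 0.3504, 0.1548]
orientation: [-179.6, 63.9, -6.1]
force: [-0.9, -0.4, -0.6]
opening: 0.0613
```

Request:
drive_tool(
  plan=[
    [[0.002, 0, 0], [0, 0, 0], 0.7],
    [[0.003, 0, 0], [0, 0, 0], 0.7],
    [[0.003, 0, 0], [0, 0, 0], 0.7],
  ],
)

```text
clock: 4.88
tool_pos: [0.5981, 0.3503, 0.152]
orientation: [-179.6, 63.9, -6.1]
force: [-0.1, 0.2, 0.3]
opening: 0.0609
```

Request:
drive_tool(
  plan=[
    [[0.002, 0, 0], [0, 0, 0], 0.7],
    [[0.003, 0, 0], [0, 0, 0], 0.7],
    [[0.003, 0, 0], [0, 0, 0], 0.7],
  ],
)

```text
clock: 5.13
tool_pos: [0.5994, 0.3499, 0.1489]
orientation: [-179.7, 63.9, -6.1]
force: [-1.0, 1.3, 0.1]
opening: 0.0612
```

Request:
drive_tool(
  plan=[
    [[0.002, 0, 0], [0, 0, 0], 0.7],
    [[0.003, 0, 0], [0, 0, 0], 0.7],
    [[0.003, 0, 0], [0, 0, 0], 0.7],
  ],
)

```text
clock: 5.38
tool_pos: [0.6007, 0.3496, 0.1459]
orientation: [-179.8, 63.9, -6.2]
force: [0.3, 0.5, -0.3]
opening: 0.0617
```

Request:
drive_tool(
  plan=[
    [[0.002, 0, 0], [0, 0, 0], 0.7],
    [[0.003, 0, 0], [0, 0, 0], 0.7],
    [[0.003, 0, 0], [0, 0, 0], 0.7],
  ],
)

```text
clock: 5.63
tool_pos: [0.602, 0.3492, 0.1428]
orientation: [-179.8, 64.0, -6.3]
force: [0.4, -0.0, 0.6]
opening: 0.0613
```

Request:
drive_tool(
  plan=[
    [[0.002, 0, 0], [0, 0, 0], 0.7],
    [[0.003, 0, 0], [0, 0, 0], 0.7],
    [[0.003, 0, 0], [0, 0, 0], 0.7],
  ],
)

```text
clock: 5.88
tool_pos: [0.6033, 0.3489, 0.1398]
orientation: [-179.9, 64.0, -6.3]
force: [-0.3, -0.2, -0.1]
opening: 0.0611
```

Run:
```python
from look import *
look("pics/v9.png",[("scene",(310,220,100,120)),("top",(200,140,100,120))],4,half=.031)
```

```text
t 5.88 pos [0.6033 0.3489 0.1398] F [-0.29 -0.21 -0.07] M [0.15 1.48 0.03] open 0.0611 j [ 54.8  14.8 -36.6  44.3 -33.4  -7.7]
```

View pics/v9.png

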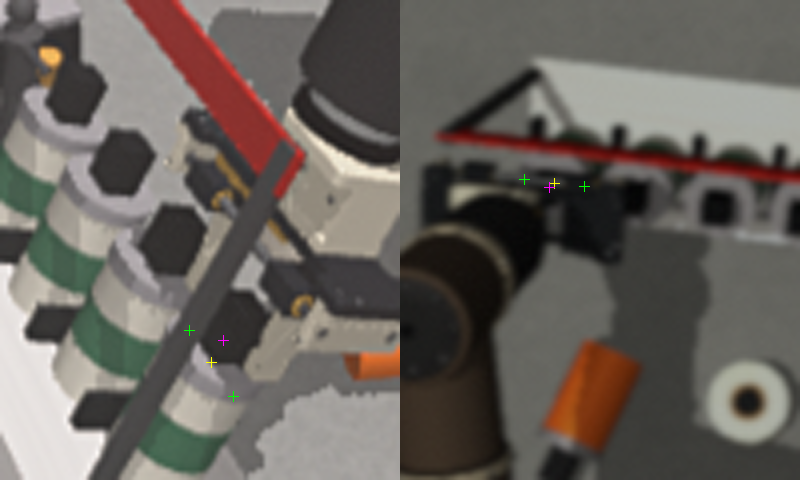

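Scene view: the right fingertip is beside the block, just above lid level, at crop (267,378). There has been no contact, and the effective tips lie about 25 mm behind the reported TCP. The block sits between the fingers, so I'm closing.

Request:
drive_tool(
  plan=[
    [[0, 0, 0], [0, 0, 0], 0.3],
    [[0, 0, 0], [0, 0, 0], 0.2],
    [[0, 0, 0], [0, 0, 0], 0.2],
    [[0, 0, 0], [0, 0, 0], 0.2],
    [[0, 0, 0], [0, 0, 0], 0.2],
    [[0, 0, 0], [0, 0, 0], 0.2],
    [[0, 0, 0], [0, 0, 0], 0.2],
    [[0, 0, 0], [0, 0, 0], 0.2],
    [[0, 0, 0], [0, 0, 0], 0.2],
  ],
)

```text
clock: 6.73
tool_pos: [0.6034, 0.3493, 0.1401]
orientation: [-179.8, 63.9, -6.2]
force: [-1.2, 0.3, 0.9]
opening: 0.0275
```

Run:
```python
from h import *
o=st(); print(o["orientation"], o["tau"].round(2))
```

```text
t 6.73 pos [0.6034 0.3493 0.1401] F [-1.24  0.3   0.85] M [0.46 1.6  0.19] open 0.0275 j [ 54.8  14.8 -36.6  44.3 -33.4  -7.7]
[-179.78882304   63.94761296   -6.2205736 ] [-9.000e-01 -4.518e+01  2.388e+01  3.980e+00 -5.100e-01 -2.000e-02]
```

Request:
drive_tool(
  plan=[
    [[-0.003, 0, 0], [0, 0, 0], 0.2],
    [[-0.006, 0, 0], [0, 0, 0], 0.2],
    [[-0.009, 0, 0], [0, 0, 0], 0.2],
    [[-0.012, 0, 0], [0, 0, 0], 0.2],
    [[-0.012, 0, 0], [0, 0, 0], 0.2],
    [[-0.012, 0, 0], [0, 0, 0], 0.2],
  ],
)

```text
clock: 7.23
tool_pos: [0.5979, 0.3485, 0.1502]
orientation: [179.9, 64.0, -6.5]
force: [3.2, -3.1, -4.7]
opening: 0.0277
```

```bash
cat > feel.py <<'E'
from h import *
F=[];T=[]
for i in range(6): 
    ctrl.snapshot("top"); o=ctrl.get_obs(); F.append(np.r_[o["force"],o["moment"]]); T.append(o["tau"])
st(); print("F",np.mean(F,0).round(2),"sd",np.std(F,0).round(2),"tau",np.mean(T,0).round(2))
E
python3 feel.py
```

```text
t 7.53 pos [0.5979 0.3492 0.1502] F [ 3.56 -2.32 -6.65] M [-0.75  1.16 -0.36] open 0.0275 j [ 55.7  13.9 -35.9  42.6 -35.   -6.5]
F [ 3.25 -2.86 -5.89 -0.85  1.08 -0.39] sd [0.37 0.61 0.88 0.07 0.05 0.03] tau [  2.67 -48.08  27.58   5.17   0.92  -0.08]
```

The force looks like a full can (-5.9 N in z, with lip and rib contact). I'll ease off the rib and lip contact slightly and lift a few mm more to separate weight from contact.

Request:
drive_tool(
  plan=[
    [[-0.003, 0.001, -0.001], [0, 0, 0], 0.2],
    [[-0.006, 0.002, -0.002], [0, 0, 0], 0.2],
    [[-0.008, 0.003, -0.003], [0, 0, 0], 0.2],
    [[-0.008, 0.003, -0.003], [0, 0, 0], 0.2],
    [[-0.008, 0.003, -0.003], [0, 0, 0], 0.2],
  ],
)

```text
clock: 7.95
tool_pos: [0.5965, 0.3466, 0.1589]
orientation: [-179.8, 64.0, -6.3]
force: [0.4, 0.8, -7.3]
opening: 0.028
```

```bash
python3 feel.py
```

```text
t 8.25 pos [0.5967 0.3463 0.1586] F [-0.73  1.35 -6.94] M [0.4  2.91 0.  ] open 0.028 j [ 55.9  13.2 -35.4  41.4 -36.   -5.2]
F [-0.25  0.46 -7.42  0.33  2.91  0.02] sd [0.36 0.59 0.7  0.05 0.01 0.03] tau [-2.000e-02 -4.866e+01  2.868e+01  6.100e+00 -2.700e-01 -1.000e-02]
```

Hanging free, it weighs 7.4 N (about 0.76 kg) with no side force, so the canister in the +y bay is the full one. I'll draw it out along the lean.

Request:
drive_tool(
  plan=[
    [[-0.006, 0, 0], [0, 0, 0], 0.2],
    [[-0.014, 0, 0], [0, 0, 0], 0.2],
    [[-0.024, 0, 0], [0, 0, 0], 0.2],
    [[-0.034, 0, 0], [0, 0, 0], 0.2],
    [[-0.044, 0, 0], [0, 0, 0], 0.2],
    [[-0.054, 0, 0], [0, 0, 0], 0.2],
    [[-0.064, 0, 0], [0, 0, 0], 0.2],
    [[-0.074, 0, 0], [0, 0, 0], 0.2],
    [[-0.082, 0, 0], [0, 0, 0], 0.2],
    [[-0.088, 0, 0], [0, 0, 0], 0.2],
    [[-0.09, 0, 0], [0, 0, 0], 0.2],
    [[-0.09, 0, 0], [0, 0, 0], 0.2],
  ],
)

```text
clock: 9.25
tool_pos: [0.5573, 0.351, 0.2401]
orientation: [-179.8, 64.0, -6.3]
force: [-0.7, -0.5, -7.5]
opening: 0.0277
```

```bash
cat >> h.py <<'E'
RU=Rz*Ro.from_matrix(np.array([[0,0,-1],[0,-1,0],[-1,0,0]]).T)
E
python3 - <<'E'
from h import *
st()
for p,R in (((.46,.33,.38),RT),((.46,.33,.38),RU),((.48,.0,.40),RU)): show(p,R)
E
```

```text
t 9.25 pos [0.5573 0.351  0.2401] F [-0.68 -0.51 -7.52] M [0.28 2.92 0.02] open 0.0277 j [ 61.7   7.  -29.9  33.3 -47.8   0.3]
shift [-0.1672, 0.0316, 0.0234] rot [0.04, -0.02, 0.1]
shift [-0.1672, 0.0316, 0.0234] rot [0.06, -26.02, 0.09]
shift [-0.1606, 0.3572, -0.0366] rot [0.06, -26.02, 0.09]
```

Request:
drive_tool(
  plan=[
    [[-0.01, 0.001, 0.001], [0, 0, 0], 0.2],
    [[-0.025, 0.003, 0.003], [0, 0, 0], 0.2],
    [[-0.043, 0.007, 0.006], [0, 0, 0], 0.2],
    [[-0.061, 0.011, 0.009], [0, 0, 0], 0.2],
    [[-0.08, 0.015, 0.012], [0, -1, 0], 0.2],
    [[-0.1, 0.019, 0.015], [0, -3, 0], 0.2],
    [[-0.12, 0.023, 0.018], [0, -5.5, 0], 0.2],
    [[-0.14, 0.027, 0.021], [0, -8, 0], 0.2],
    [[-0.155, 0.03, 0.023], [0, -11, 0], 0.2],
    [[-0.164, 0.034, 0.023], [0, -14, 0], 0.2],
    [[-0.167, 0.042, 0.022], [0, -17, 0], 0.2],
    [[-0.167, 0.054, 0.02], [0, -20, 0], 0.2],
    [[-0.167, 0.07, 0.017], [0, -22.5, 0], 0.2],
    [[-0.167, 0.088, 0.014], [0, -24.5, 0], 0.2],
    [[-0.166, 0.106, 0.01], [0, -26, 0], 0.2],
    [[-0.166, 0.124, 0.006], [0, -26, 0], 0.2],
    [[-0.165, 0.14, 0.003], [0, -26, 0], 0.2],
    [[-0.165, 0.152, 0.001], [0, -26, 0], 0.2],
    [[-0.165, 0.158, 0], [0, -26, 0], 0.2],
    [[-0.165, 0.16, 0], [0, -26, 0], 0.2],
  ],
)

```text
clock: 10.92
tool_pos: [0.4673, 0.199, 0.3887]
orientation: [-121.9, 89.9, 51.6]
force: [1.3, 0.0, -6.8]
opening: 0.0278
```

Run:
```python
from h import *
st()
for p in ((.5,-.05,.38),(.565,-.2425,.30)): show(p,RU)
```

```text
t 10.92 pos [0.4673 0.199  0.3887] F [ 1.31  0.   -6.83] M [ 0.26 -0.09  0.03] open 0.0278 j [ 45.2   0.6  -0.6  -0.  -88.7  38.3]
shift [0.0083, 0.2437, -0.0604] rot [0.04, -0.06, 0.1]
shift [0.0881, 0.4279, -0.1466] rot [0.04, -0.06, 0.1]
```

Request:
drive_tool(
  plan=[
    [[0, 0.006, -0.002], [0, 0, 0], 0.2],
    [[0, 0.018, -0.006], [0, 0, 0], 0.2],
    [[0, 0.036, -0.012], [0, 0, 0], 0.2],
    [[0, 0.06, -0.02], [0, 0, 0], 0.2],
    [[0, 0.088, -0.03], [0, 0, 0], 0.2],
    [[0, 0.118, -0.04], [0, 0, 0], 0.2],
    [[0, 0.148, -0.05], [0, 0, 0], 0.2],
    [[0, 0.178, -0.06], [0, 0, 0], 0.2],
    [[0, 0.208, -0.07], [0, 0, 0], 0.2],
    [[0, 0.238, -0.08], [0, 0, 0], 0.2],
    [[0, 0.268, -0.092], [0, 0, 0], 0.2],
    [[0, 0.298, -0.104], [0, 0, 0], 0.2],
    [[0.002, 0.328, -0.116], [0, 0, 0], 0.2],
    [[0.008, 0.356, -0.126], [0, 0, 0], 0.2],
    [[0.018, 0.382, -0.134], [0, 0, 0], 0.2],
    [[0.032, 0.404, -0.14], [0, 0, 0], 0.2],
    [[0.046, 0.418, -0.144], [0, 0, 0], 0.2],
    [[0.058, 0.426, -0.146], [0, 0, 0], 0.2],
    [[0.066, 0.428, -0.1466], [0, 0, 0], 0.2],
    [[0.07, 0.428, -0.1466], [0, 0, 0], 0.2],
  ],
)

```text
clock: 12.58
tool_pos: [0.5643, -0.2428, 0.3161]
orientation: [-51.1, 89.8, 122.4]
force: [-0.2, 0.1, -6.6]
opening: 0.0279
```

Request:
drive_tool(
  plan=[
    [[0.01, 0, 0], [0, 0, 0], 0.2],
    [[0.025, 0, 0], [0, 0, 0], 0.2],
    [[0.04, 0, 0], [0, 0, 0], 0.2],
    [[0.055, 0, 0], [0, 0, 0], 0.2],
    [[0.065, 0, 0], [0, 0, 0], 0.2],
    [[0.07, 0, 0], [0, 0, 0], 0.2],
    [[0.07, 0, 0], [0, 0, 0], 0.2],
    [[0.07, 0, 0], [0, 0, 0], 0.2],
  ],
)

```text
clock: 13.25
tool_pos: [0.5646, -0.2424, 0.2468]
orientation: [-64.4, 89.9, 109.1]
force: [0.2, 0.9, -6.8]
opening: 0.0279
```

Run:
```python
from look import *
show((PAN[0],PAN[1],.2),RU)
ax=[(PAN+[0,0,z],(0,0,255)) for z in (0,)]
look("pics/v10.png",[("scene",(230,120,100,120)),("top",(335,140,100,120))],4,extra=ax)
print(ctrl.get_obs()["orientation"])
```

```text
shift [0.0468, 0.0001, -0.0004] rot [0.05, 0.05, 0.1]
t 13.25 pos [ 0.5646 -0.2424  0.2468] F [ 0.17  0.88 -6.75] M [-0.05 -0.02 -0.04] open 0.0279 j [ -5.1  13.5  -3.3  -0.1 -73.2  88.7]
[-102.33264365   89.8994977    71.2012531 ]
```

View pics/v10.png

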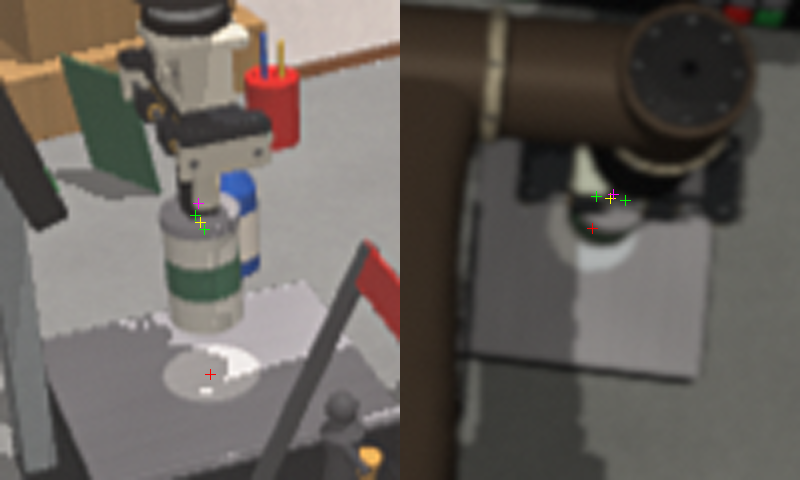

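The can hangs upright over the disc (scene: body bottom at crop (205,325), disc centre at (210,375)). I'll descend with force checks.

Request:
drive_tool(
  plan=[
    [[0.008, 0, 0], [0, 0, 0], 0.2],
    [[0.018, 0, 0], [0, 0, 0], 0.2],
    [[0.028, 0, 0], [0, 0, 0], 0.2],
    [[0.036, 0, 0], [0, 0, 0], 0.2],
    [[0.042, 0, 0], [0, 0, 0], 0.2],
    [[0.045, 0, 0], [0, 0, 0], 0.2],
    [[0.047, 0, 0], [0, 0, 0], 0.2],
    [[0.047, 0, 0], [0, 0, 0], 0.2],
  ],
)

```text
clock: 14.02
tool_pos: [0.5649, -0.2427, 0.1999]
orientation: [-82.5, 89.9, 91.0]
force: [0.8, -0.6, -7.8]
opening: 0.0277
```

```bash
cat > canfit.py <<'E'
from h import *
from scipy.optimize import minimize
def canfit(name,dz=0):
    o=st(); img=ctrl.snapshot("scene"); cv2.imwrite(name,img)
    D=[d for d in ctrl.cut_out("scene","can_a_mid")]
    print([(np.round(d["pixel"]).tolist(),round(d["confidence"],2)) for d in D])
    m=min(D,key=lambda d:np.hypot(*(np.array(d["pixel"])-(281,195))))["pixels"].astype(np.uint8)
    ys,xs=np.nonzero(m); print("mask",xs.min(),xs.max(),ys.min(),ys.max(),m.sum())
    th=np.linspace(0,2*np.pi,40); S=8
    def pts(X,Y,zb,tx,ty):
        L=[np.c_[X+tx*h+r*np.cos(th),Y+ty*h+r*np.sin(th),zb+h+0*th] for r,h in((.034,0),(.034,.1),(.036,.1),(.036,.112))]
        return [np.vstack(L[:2]),np.vstack(L[2:])]
    def render(p):
        M=np.zeros(m.shape,np.uint8)
        for P in pts(*p): cv2.fillConvexPoly(M,cv2.convexHull(np.round((proj("scene",P))*16).astype(np.int32)),1,shift=4)
        return M
    yy=np.arange(400)[:,None]
    v=np.array(proj("scene",[o["tool_pos"][0],o["tool_pos"][1],o["tool_pos"][2]])[0])
    w=(yy>v[1]+2)  # ignore grip region
    mb=cv2.GaussianBlur(m.astype(np.float32),(0,0),1)
    def cost(p): return float((((cv2.GaussianBlur(render(p).astype(np.float32),(0,0),1)-mb)**2)*w).sum())
    best={}
    for zb in (None,o["tool_pos"][2]-.1+dz):
        f=(lambda q:cost([q[0],q[1],q[2]+.0,0,0])) if zb is None else (lambda q:cost([q[0],q[1],zb,0,0]))
        x0=np.array([.565,-.2425]+([o["tool_pos"][2]-.1] if zb is None else []))
        sim=np.vstack([x0]+[x0+np.eye(len(x0))[i]*.01 for i in range(len(x0))])
        r=minimize(f,x0,method="Nelder-Mead",options=dict(initial_simplex=sim,xatol=1e-4,fatol=.01)); print("fit",zb,r.x.round(4),round(r.fun,1))
E
python3 -c "
from canfit import *
canfit('pics/c1.png')"
```

```text
t 14.02 pos [ 0.5649 -0.2427  0.1999] F [ 0.76 -0.64 -7.84] M [0.03 0.05 0.01] open 0.0277 j [ -5.1  15.   -7.4  -0.1 -67.5  88.7]
[([320.0, 256.0], 0.7)]
mask 303 335 235 277 760
fit None [ 0.535  -0.3425  0.1899] 691.9
fit 0.09992851245709114 [ 0.6059 -0.5138] 691.9
```

Request:
drive_tool(
  plan=[
    [[0.002, 0, 0], [0, 0, 0], 0.2],
    [[0.004, 0, 0], [0, 0, 0], 0.2],
    [[0.006, 0, 0], [0, 0, 0], 0.2],
    [[0.008, 0, 0], [0, 0, 0], 0.2],
    [[0.008, 0, 0], [0, 0, 0], 0.2],
  ],
)

```text
clock: 14.53
tool_pos: [0.5649, -0.2426, 0.1921]
orientation: [-90.3, 89.9, 83.2]
force: [0.5, -0.9, -7.7]
opening: 0.0278
```

Request:
drive_tool(
  plan=[
    [[0.002, 0, 0], [0, 0, 0], 0.2],
    [[0.004, 0, 0], [0, 0, 0], 0.2],
    [[0.004, 0, 0], [0, 0, 0], 0.2],
  ],
)

```text
clock: 14.78
tool_pos: [0.5646, -0.2425, 0.1875]
orientation: [-68.3, 89.9, 105.2]
force: [-0.2, 0.8, -7.0]
opening: 0.0278
```

Request:
drive_tool(
  plan=[
    [[0.002, 0, 0], [0, 0, 0], 0.2],
    [[0.003, 0, 0], [0, 0, 0], 0.2],
    [[0.003, 0, 0], [0, 0, 0], 0.2],
  ],
)

```text
clock: 15.03
tool_pos: [0.5644, -0.2424, 0.1841]
orientation: [-56.3, 89.9, 117.3]
force: [-0.3, 0.4, -7.7]
opening: 0.0273
```

Run:
```python
from h import *
o=st(); img=ctrl.snapshot("scene"); cv2.imwrite("pics/c2.png",img)
x,y,w,h=240,140,90,100; s=8
I=cv2.resize(img[y:y+h,x:x+w],None,fx=6,fy=6,interpolation=cv2.INTER_CUBIC)
J=I.copy(); th=np.linspace(0,2*np.pi,60); X,Y,Z=o["tool_pos"]; zb=Z-.1
for r,hh,col in((.034,0,(0,0,255)),(.036,.112,(0,255,0)),(.046,.08-zb,(255,0,0))):
    c=PAN if r==.046 else (X,Y)
    P=proj("scene",np.c_[c[0]+r*np.cos(th),c[1]+r*np.sin(th),zb+hh+0*th]); cv2.polylines(J,[np.int32((P-(x,y)+.5)*6)],True,col,1)
cv2.imwrite("pics/v11.png",J)
```

```text
t 15.03 pos [ 0.5644 -0.2424  0.1841] F [-0.35  0.41 -7.75] M [-0.03  0.01 -0.02] open 0.0273 j [ -5.1  15.6  -8.7  -0.1 -65.7  88.7]
```

View pics/v11.png

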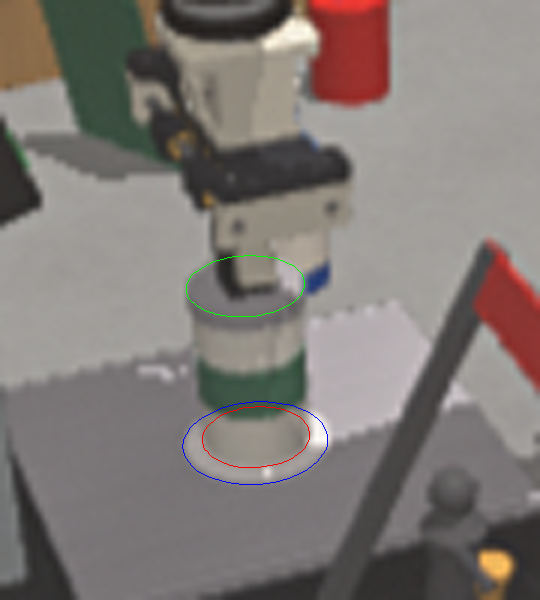

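The overlay agrees with the image: lid (187–305) and body (202–308) match the model at the TCP, and they are concentric with the disc ring. I'm continuing down gently.

Request:
drive_tool(
  plan=[
    [[0.001, 0, 0], [0, 0, 0], 0.2],
    [[0.002, 0, 0], [0, 0, 0], 0.2],
    [[0.002, 0, 0], [0, 0, 0], 0.2],
  ],
)

```text
clock: 15.33
tool_pos: [0.5644, -0.2424, 0.1821]
orientation: [-53.3, 89.9, 120.2]
force: [-0.5, 0.4, -7.4]
opening: 0.0279
```

Request:
drive_tool(
  plan=[
    [[0.001, 0, 0], [0, 0, 0], 0.2],
    [[0.0015, 0, 0], [0, 0, 0], 0.2],
    [[0.0015, 0, 0], [0, 0, 0], 0.2],
  ],
)

```text
clock: 15.58
tool_pos: [0.5645, -0.2424, 0.1809]
orientation: [-62.3, 89.9, 111.2]
force: [-0.6, 1.1, -4.7]
opening: 0.0277
```

Request:
drive_tool(
  plan=[
    [[0.001, 0, 0], [0, 0, 0], 0.2],
    [[0.0015, 0, 0], [0, 0, 0], 0.2],
    [[0.0015, 0, 0], [0, 0, 0], 0.2],
  ],
)

```text
clock: 15.83
tool_pos: [0.5647, -0.2426, 0.1809]
orientation: [-103.7, 89.9, 69.9]
force: [-3.5, 2.0, 4.5]
opening: 0.0278
```

Request:
drive_tool(
  plan=[
    [[-0.0007, 0, 0], [0, 0, 0], 0.2],
    [[-0.0007, 0, 0], [0, 0, 0], 0.2],
  ],
)

```text
clock: 16.0
tool_pos: [0.5649, -0.2425, 0.1815]
orientation: [-118.0, 89.9, 55.5]
force: [0.2, -0.6, -7.5]
opening: 0.028
```

Request:
drive_tool(
  plan=[
    [[0, 0, 0], [0, 0, 0], 0.36],
    [[0, 0, 0], [0, 0, 0], 0.4],
    [[0, 0, 0], [0, 0, 0], 0.5],
    [[0, 0, 0], [0, 0, 0], 0.7],
    [[0, 0, 0], [0, 0, 0], 0.7],
    [[0, 0, 0], [0, 0, 0], 0.7],
    [[0, 0, 0], [0, 0, 0], 0.7],
  ],
)

```text
clock: 16.58
tool_pos: [0.5649, -0.2426, 0.1816]
orientation: [-124.3, 89.9, 49.2]
force: [0.3, 0.3, -0.7]
opening: 0.0597
```

Request:
drive_tool(
  plan=[
    [[-0.01, 0, 0], [0, 0, 0], 0.7],
    [[-0.025, 0, 0], [0, 0, 0], 0.7],
    [[-0.045, 0, 0], [0, 0, 0], 0.7],
    [[-0.065, 0, 0], [0, 0, 0], 0.7],
    [[-0.085, 0, 0], [0, 0, 0], 0.7],
    [[-0.105, 0, 0.01], [0, 0, 0], 0.7],
    [[-0.12, 0, 0.04], [0, 0, 0], 0.7],
    [[-0.12, 0, 0.07], [0, 0, 0], 0.7],
    [[-0.12, 0, 0.1], [0, 0, 0], 0.7],
    [[-0.12, 0, 0.13], [0, 0, 0], 0.7],
    [[-0.12, 0, 0.14], [0, 0, 0], 0.7],
    [[-0.12, 0, 0.14], [0, 0, 0], 0.7],
  ],
)

```text
clock: 17.58
tool_pos: [0.4238, -0.227, 0.3035]
orientation: [-160.0, 89.7, 13.5]
force: [1.2, -0.3, 0.1]
opening: 0.0612
```

Run:
```python
from h import *
st(); ims=[]
th=np.linspace(0,2*np.pi,60)
for c,(x,y,w,h),s in (("scene",(240,140,130,180),3.2),("top",(210,140,240,110),1.6)):
    img=ctrl.snapshot(c); cv2.imwrite(f"pics/f_{c}.png",img)
    J=cv2.resize(img[y:y+h,x:x+w],None,fx=s,fy=s,interpolation=cv2.INTER_CUBIC)
    P=proj(c,np.c_[PAN[0]+.036*np.cos(th),PAN[1]+.036*np.sin(th),.192+0*th]); cv2.polylines(J,[np.int32((P-(x,y)+.5)*s)],True,(0,255,0),1)
    ims.append(J)
H=max(i.shape[0] for i in ims); cv2.imwrite("pics/v12.png",np.hstack([cv2.copyMakeBorder(i,0,H-i.shape[0],0,0,0) for i in ims]))
for c in K:
    for n in ["figurine_mid","spray_mid","roll_mid"]:
        print(c,n,[(np.round(d["pixel"],1).tolist(),round(d["confidence"],2)) for d in ctrl.landmark_of(c,n)])
```

```text
t 17.58 pos [ 0.4238 -0.227   0.3035] F [ 1.24 -0.33  0.13] M [-0.06 -0.01  0.01] open 0.0612 j [ -4.7  -1.4 -13.1  -0.1 -78.   88.3]
scene figurine_mid [([313.2, 234.1], 0.83)]
scene spray_mid [([286.0, 173.1], 0.91)]
scene roll_mid [([382.4, 271.6], 0.95)]
top figurine_mid [([258.9, 184.0], 0.29)]
top spray_mid [([454.9, 235.2], 0.56)]
top roll_mid [([288.1, 238.7], 0.86), ([458.4, 236.0], 0.21)]
```

View pics/v12.png

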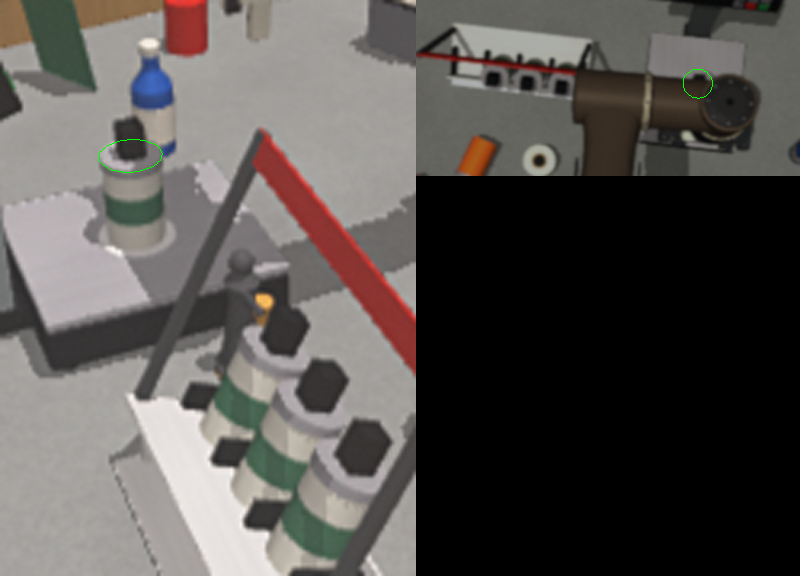

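The last view shows the can upright on the pan at scene crop (133,195). Its lid lies on the predicted ring and the pale disc shows all round its base. The three empty cans are still in their bays, and the figurine and bottle are standing where they were. I'm handing the job in.

```bash
python3 -c "
from plant import ctrl
print(ctrl.get_obs()['clock'],ctrl.close_job())"
```

```text
the job is handed in; nothing more can be done
17.9833 None
```

The full canister, from the rack's +y end bay, now stands upright in the middle of the scale's pan, released. I handed the job in at 18.0 s, with the gripper open and the arm clear of everything.

**Finding the full one:** It was the first one I lifted. About 20 mm up and hanging free of lip and rib, it pulled 7.4 N, about 0.76 kg, with no side force. An empty one would pull about 2 N, so I left the other three untouched in their bays.

**Setting down:** I drew it out along the lean, turned it upright and lowered it until it touched the pan. I then raised it about 0.7 mm before opening. The wrist read -7.5 N at that moment, so the can dropped by a fraction of a millimetre.

**Last checks:**
- **Placement:** in the last scene picture the lid lies on the predicted ring over the pan's disc. The top camera could not confirm it, because the arm hid the pan.
- **Bystanders:** the roll, the bottle and the figurine were found within about 1.3 pixels of their starting places in the scene camera. The top camera agrees for the roll and the bottle. It missed the figurine (a wrong hit at confidence 0.29), which the arm probably hid.

**Disagreement:** the fingertips in the pictures sat about 25 mm behind the reported TCP along the tool. I approached the block in small force-checked steps and felt no contact before the grasp. The pan touch height matched my model within about 1 mm.

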